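# Park the detergent carton in the corner of the counter rail

## Task

Clear the folding counter: push the larger flat carton along the counter top into the corner of the metal rail, so that one long side lies flush against the long rail and one end is snug against the short end stop. Only push it with the fingers, never pick it up or tip it, and leave the small carton, the bottle and the cup where they stand. Finish with the carton resting there and the hand clear.

Things in the scene. Friction and masses are not known exactly. Their poses are not given: they have to be found in the camera images.
- carton: The larger of two plain brown cartons, lying flat: 100 mm along its x, 150 mm along its y, 55 mm high, about 0.4 kg, too wide to grasp. Origin at the centre of its underside, z up. Its long sides (x = +-50 mm) are alike: it may be parked either way round. It slides on the counter with ordinary friction (a push takes up to about 10 N).
- rail: Fixed, rigid L-shaped aluminium rail, 25 mm high, bars 12 mm thick. Origin at counter height in its inner corner. The long rail runs 420 mm from there along -y; its inner face is the plane x = 0, the bar on the far (+x) side. The short end stop runs 90 mm along -x; its inner face is the plane y = 0, the bar on the +y side. The carton belongs on the -x, -y side of both.
- spot (a point): Where the centre of the larger carton's underside lies when it is parked: at x = -50 mm, y = -75 mm in the rail's frame, axes along the rail's (the carton's y axis then lies along the rail's y, either way round).
- small_carton: The smaller plain brown cardboard carton, to be left alone: 60 mm along its x, 90 mm along its y, 45 mm high. Origin at the centre of its underside. It and the larger carton may have changed places.
- bottle: White detergent bottle with a blue cap, standing beyond the end stop, to be left alone: 70 mm diameter, 170 mm tall. Origin at the centre of its underside.
- cup: White plastic measuring cup, standing on the robot's side of the end stop, to be left alone: 64 mm across the rim, 60 mm tall. Origin at the centre of its underside.

How it is judged:
By the outcome, as a careful person would: the job done as asked, in the order asked, and still so for the second after the job is handed in, with the robot touching nothing.
It also fails if it takes over 64 s, if anything falls off the work surface, if the arm or the gripper's body presses on something with over 40 N, if the wrist force passes 120 N, or if a joint passes its speed limit or range.

## Robot

A 6-joint arm with a two-finger parallel gripper is mounted at the origin on the work surface. World frame = base frame: x ahead of the robot, y to its left, z up, the work surface at z = 0. Lengths are in m, angles in rad, forces in N, time in s.
With the tool pointing down it reaches from about 0.3 to 0.775 m from the base axis. Payload 14.6 kg.
Tool frame: the origin (TCP) lies midway between the tips of the shut fingers; the grasp point (between the pads) lies 19 mm behind it (ctrl.pinch_z is the z of the grasp point in the tool frame, in m); z points along the fingers, y is the line along which they close (so a half turn about z gives the same grasp; the last joint's range is limited). The gripper opens to 94 mm and grips with 3 to 60 N. Pads are 16 mm wide; open, the fingers measure 119 mm over their backs; the gripper's body (75 mm by 177 mm) begins 78 mm behind the grasp point.
Start: joints at [-1.38, 0.3, 1.521, -0, 1.321, -0.067], TCP at [0.14, -0.532, 0.205] pointing down, gripper open.
Joint ranges: [-3.03, 3.03], [-0.79, 2.21], [0.23, 2.52], [-1.04, 4.18], [0, 3.07], [-2.55, 2.55]. Speed limits (rad/s): [2.22, 2.22, 2.57, 3.14, 3.14, 3.14].

## Interface

Orientations are given as [roll, pitch, yaw] about the fixed x, y, z axes, in that order (R = Rz(yaw) Ry(pitch) Rx(roll)).
In Python, from station import ctrl, camera, ticket gives the robot as it stands. The module is installed in compiled form; this text tells all that it offers.
- The arm moves only by the shell command python3 -m inch 'ROWS' [FORCE]. ROWS is text: rows parted by semicolons, each of 7 numbers parted by spaces: the opening, from -1 (shut) to 1 (fully open), then the shift along the tool's x, y, z in units of 0.03 m (1.0 is 0.03 m), then the turn, a rotation vector about the tool's x, y, z in units of 10 degrees (1.0 is 10 degrees). In form: grip dx dy dz rx ry rz; .... A call has 1 to 10 rows; each row shifts and turns the commanded pose from where the row before left it, along the tool's axes as they then stand; what a row does not reach is not made up. A row lasts 1/8 s, in which the tool goes at most 62.5 mm and 10.7 degrees, less where a joint would pass 70% of its speed; a pose out of reach is approached as far as the arm can. A call with a number of a shift or a turn outside -1 to 1 is refused whole. A call with a gripper value outside its range is refused whole. The fingers move at their own pace and stop on an object; FORCE is the grip in N (left out, the last holds). Time passes only in rows, so rows that do not move let the fingers close. It gives the time, the measured TCP pose, the force, the opening and the grip force at its end, in the units of the state.
- ctrl.get_obs(): the state, without advancing time (a new reading comes with each control period).
- camera(name): name is "side" or "top" or "wrist"; returns a dict with "img" (480x640x3 uint8, blue, green, red), "range_z" (480x640 float32, m along the optical axis (not along the pixel's ray), 0 where there is no reading), "intrinsics" (3x3 intrinsics, pixels), "k1" (the pictures are not rectified: a ray, as slopes to the right and down, at radius r is drawn at 1 + k1 r^2 times it, then the intrinsics apply), "view" (4x4, takes a point from world to camera coordinates). Camera axes: x right, y down, z forward; pixel columns grow to the right and rows downward; lengths in m; the calibration is good to about 2 mm. A picture is of the moment at which its call begins.
- ticket.hand_in(): hands the job in; it is judged then, once.
The state is a dict: "time_s": time; "qpos": joint angles; "joint_vel": joint speeds; "tau": joint torques, N m; "ee_pos": TCP position; "eef_rot": TCP orientation; "force": force on the tool from outside, world axes, zero at the start; "moment": the same for the moment, N m; "grip_width": finger opening in m; "grip_force": force on a finger pad.
Only numpy, scipy, OpenCV 4.12 (cv2) and the standard library are available. Lean on these libraries where they do the work, as an engineer would, in place of code of your own. Each camera call takes 0.05 s, during which the arm holds its last target. There are 200 camera calls.

## Working session

There is one attempt and no reset: what is moved stays moved. The work goes in short steps, Python scripts to look and compute and a shell command to move; the robot and the scene stay as the last step left them, time stands still between calls to the robot, and variables do not carry over. Pictures are saved under pics/ and viewed, at most 10 in all, crops included, and the job is handed in when it is done.

```bash
mkdir -p pics; cat > h.py <<'E'
import numpy as np, cv2
from station import ctrl, camera
def cloud(c):
    K=c["intrinsics"];v,u=np.mgrid[0:480,0:640].astype(float)
    xd=(u-K[0,2])/K[0,0];yd=(v-K[1,2])/K[1,1];x,y=xd.copy(),yd.copy()
    for _ in range(10):
        s=1+c["k1"]*(x*x+y*y);x,y=xd/s,yd/s
    z=c["range_z"];P=np.stack([x*z,y*z,z],-1)
    V=c["view"];return (P-V[:3,3])@V[:3,:3]
E
python3 - <<'E'
from h import *
o=ctrl.get_obs();print(o["ee_pos"],o["eef_rot"],o["time_s"])
a=camera("top");b=camera("side")
cv2.imwrite("pics/top.png",a["img"]);cv2.imwrite("pics/side.png",b["img"])
np.save("top.npy",a,allow_pickle=True)
P=cloud(a);print(a["view"]);print((a["range_z"]==0).mean())
for (r,c) in [(120,160),(240,320),(360,480),(120,480),(360,160)]:print(r,c,P[r,c])
E
```

```text
[ 0.14018045 -0.53156282  0.20489683] [-3.14044598e+00 -6.16318260e-05  2.57859697e-01] 0.0
[[-3.17248275e-03 -9.99869081e-01  1.58668448e-02  1.26946318e-01]
 [-9.89566117e-01  8.53446296e-04 -1.44076967e-01  5.31930280e-01]
 [ 1.44044563e-01 -1.61583736e-02 -9.89439271e-01  8.63779492e-01]
 [ 0.00000000e+00  0.00000000e+00  0.00000000e+00  1.00000000e+00]]
0.003977864583333333
120 160 [ 0.77645953  0.46155136 -0.0020006 ]
240 320 [ 0.52572706  0.13096801 -0.00110736]
360 480 [ 0.29001339 -0.179736   -0.00340891]
120 480 [ 7.77533992e-01 -2.03320961e-01  1.84845920e-04]
360 160 [ 0.29330379  0.43892608 -0.00055837]
```

View pics/top.png

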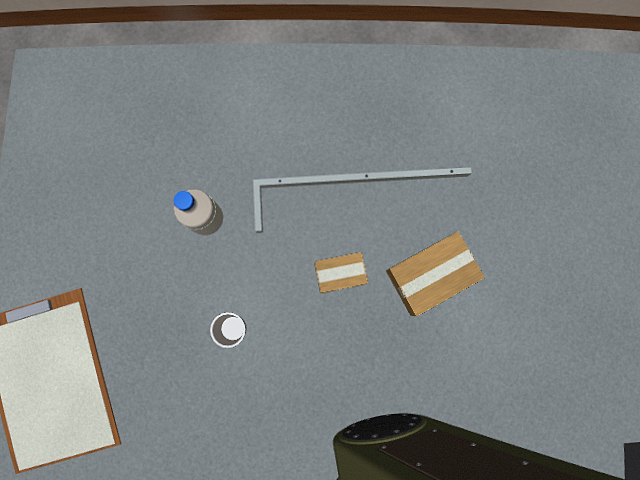

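View pics/side.png

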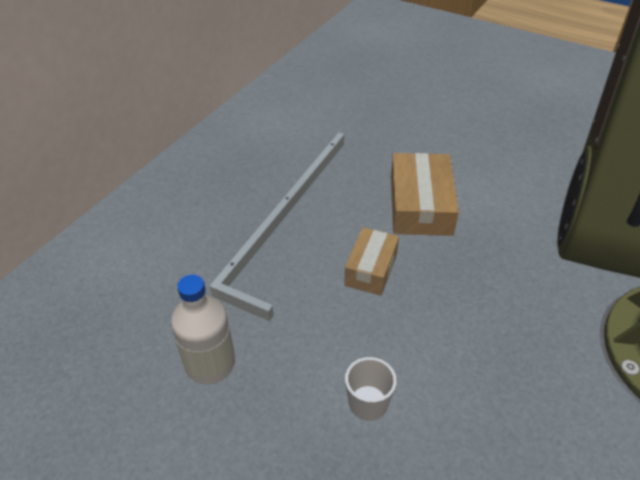

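The top view shows the rail's inner corner near (260,186), its long bar running to (470,171) and its end stop to (259,231). The large carton is at (437,273), the small one at (341,272), the cup at (228,329) and the bottle at (190,205). The small carton lies between the large carton and the corner, on the robot's side.

```bash
cat >> h.py <<'E'
def rect(P,m):
    """min-area rectangle (world xy, deg) of masked points"""
    q=P[m][:,:2].astype(np.float32);c,s,a=cv2.minAreaRect(q*1000);return np.round(c,1),np.round(s,1),round(a,2),np.round(cv2.boxPoints((c,s,a)),0).tolist()
def big(P,img,lo,hi,box,col=None):
    m=(P[...,2]>lo)&(P[...,2]<hi)
    b=np.zeros_like(m);b[box[1]:box[3],box[0]:box[2]]=1;m&=b
    m=cv2.morphologyEx(m.astype(np.uint8),cv2.MORPH_OPEN,np.ones((3,3)))
    n,l,s,_=cv2.connectedComponentsWithStats(m);return l==1+np.argmax(s[1:,4])
E
python3 - <<'E'
from h import *
a=np.load("top.npy",allow_pickle=True).item();P=cloud(a);I=a["img"]
for n,b,lo,hi in [("big",(370,220,500,330),.045,.065),("small",(305,240,380,300),.035,.055),("cup",(200,305,255,355),.04,.08),("bottle",(160,180,225,240),.05,.2)]:
    m=big(P,I,lo,hi,b);print(n,rect(P,m),np.median(P[m][:,2]))
# rail by pixel mask of bright/low saturation, ray to z=0.025
m=big(P,I,.015,.035,(245,160,480,240));q=P[m]
l=q[q[:,1]<q[:,1].max()-.03];e=q[(q[:,0]<np.median(l[:,0])-.03)]
print("z",np.median(q[:,2]),rect(P,m))
for s in(l,e):print(rect(s[None],np.ones((1,len(s)),bool)),len(s))
E
```

```text
big (array([456.8, -85.7]), array([101.1, 151.2]), 27.92, [[377.0, -43.0], [447.0, -176.0], [537.0, -129.0], [466.0, 5.0]]) 0.05433868930248866
small (array([460.4,  93.5]), array([60. , 90.9]), 11.08, [[422.0, 132.0], [440.0, 43.0], [499.0, 55.0], [481.0, 144.0]]) 0.04454776027767344
cup (array([351.8, 309.9]), array([63.4, 42. ]), 14.44, [[316.0, 322.0], [326.0, 282.0], [388.0, 297.0], [377.0, 338.0]]) 0.05670772001154674
bottle (array([566.6, 353.8]), array([62.5, 68.8]), 59.19, [[521.0, 345.0], [580.0, 309.0], [612.0, 363.0], [553.0, 398.0]]) 0.11856800731501893
z 0.024079874416705935 (array([608.,  44.]), array([100.2, 431.4]), 4.45, [[541.0, 255.0], [575.0, -175.0], [675.0, -167.0], [641.0, 263.0]])
(array([649.5,  30.6]), array([ 14.1, 398. ]), 3.56, [[630.0, 229.0], [655.0, -168.0], [669.0, -168.0], [644.0, 230.0]]) 1352
(array([580.4, 252.5]), array([77.3, 12. ]), 2.13, [[542.0, 257.0], [542.0, 245.0], [619.0, 248.0], [619.0, 260.0]]) 238
```

```bash
python3 - <<'E'
from h import *
P=[];
a=np.load("top.npy",allow_pickle=True).item();P=cloud(a)
m=big(P,0,.012,.035,(245,160,480,240));q=P[m]
l=q[(q[:,1]<.22)&(q[:,1]>-.15)]
p=np.polyfit(l[:,1],l[:,0],1);th=np.arctan(-p[0])  # rail y axis = (-sin th, cos th)
print("th deg",np.degrees(th))
# per-row edges
ex=np.array([np.cos(th),np.sin(th)]);ey=np.array([-np.sin(th),np.cos(th)])
s=l[:,:2]@ex;print("long: pct along x",np.percentile(s,[1,5,50,95,99]))
t=q[:,:2]@ey;k=q[:,:2]@ex<np.median(s)-.03
print("end: y",np.percentile(t[k],[1,5,50,95,99]),"x min",(q[:,:2]@ex)[k].min(),"y range",t.min(),t.max())
X=np.median(s)-.006;Y=np.median(t[k])-.006
c=X*ex+Y*ey;print("corner",c,"spot",c-.05*ex-.075*ey)
R=np.stack([ex,ey])
for n,w in [("carton",(.4568,-.0857)),("small",(.4604,.0935)),("cup",(.352,.310)),("tcp",(.140,-.5316))]:print(n,R@(np.array(w)-c))
for w in [[377,-43],[447,-176],[537,-129],[466,5],[422,132],[440,43],[499,55],[481,144]]:print(R@(np.array(w)/1000-c))
E
```

```text
th deg 3.4741430389931254
long: pct along x [0.64366958 0.64422281 0.64927647 0.65575159 0.65662956]
end: y [0.21067554 0.21183833 0.21626173 0.22138615 0.22189451] x min 0.5558954865164645 y range -0.20780126846203706 0.2222918367724614
corner [0.62935283 0.24885665] spot [0.58398957 0.17096457]
carton [-0.19250921 -0.32348544]
small [-0.17805665 -0.14483292]
cup [-0.27313795  0.07783804]
tcp [-0.53574769 -0.74936851]
[-0.26957502 -0.27602819]
[-0.20776321 -0.41302563]
[-0.11508049 -0.37156583]
[-0.17782987 -0.23350963]
[-0.21405305 -0.10407671]
[-0.20147936 -0.19400391]
[-0.14186061 -0.18560125]
[-0.1544343  -0.09567405]
```

```bash
python3 -m inch '0.5 0 0 0 0 0 0.57; 0.5 0 0 0 0 0 0.56; 0.5 0.5 -1 0 0 0 0; 0.5 0.5 -1 0 0 0 0; 0.5 0.5 -1 0 0 0 0; 0.5 0.5 -1 0 0 0 0; 0.5 0.5 -1 0 0 0 0; 0.5 0.5 -1 0 0 0 0; 0.5 0.5 -1 0 0 0 0; 0.5 0.5 -1 0.5 0 0 0'
cat >> h.py <<'E'
C=np.array([.62935,.24886]);th=np.radians(3.474)
R=np.array([[np.cos(th),np.sin(th)],[-np.sin(th),np.cos(th)]])
def tcp():
    o=ctrl.get_obs();print("tcp rail mm",np.round(1000*R@(o["ee_pos"][:2]-C),1),"z",np.round(1000*o["ee_pos"][2],1),"rpy deg",np.round(np.degrees(o["eef_rot"]),2),"yaw-rail",round(np.degrees(o["eef_rot"][2]-th),2),"F",np.round(o["force"],1),"w",o["grip_width"],"t",o["time_s"])
E
python3 -c "from h import *;tcp()"
```

```text
time_s: 1.35
ee_pos: [0.2459, -0.2843, 0.1908]
eef_rot: [3.14, -0.001, 0.06]
force: [0.3, -0.4, 0.1]
grip_width: 0.0704
grip_force: 0.0
tcp rail mm [-415.  -508.9] z 190.8 rpy deg [ 1.7992e+02 -5.0000e-02  3.4600e+00] yaw-rail -0.01 F [ 0.3 -0.4  0.1] w 0.07038015816801768 t 1.35
```

```bash
python3 -m inch '0.5 0.55 -0.98 0.3 0 0 0; 0.5 0.55 -0.98 0.3 0 0 0; 0.5 0.55 -0.98 0.3 0 0 0; 0.5 0.55 -0.98 0.3 0 0 0; 0.5 0.55 -0.98 0.3 0 0 0; 0.5 0.55 -0.98 0.3 0 0 0; 0.5 0 0 1 0 0 0; 0.5 0 0 1 0 0 0; 0.5 0 0 1 0 0 0; 0.5 0 0 0.7 0 0 0'
python3 -c "from h import *;tcp()"
```

```text
time_s: 2.6
ee_pos: [0.3331, -0.1027, 0.0242]
eef_rot: [-3.141, 0.001, 0.061]
force: [-0.0, 0.3, -0.8]
grip_width: 0.0703
grip_force: 0.0
tcp rail mm [-317. -333.] z 24.2 rpy deg [-1.7997e+02  6.0000e-02  3.4700e+00] yaw-rail 0.0 F [-0.   0.3 -0.8] w 0.0702507930920462 t 2.6
```

```bash
python3 -m inch '0.5 0 0 0.3 0 0 0; 0.5 0.3 0 0 0 0 0; 0.5 0.3 0 0 0 0 0; 0.5 0.3 0 0 0 0 0; 0.5 0.3 0 0 0 0 0; 0.5 0.3 0 0 0 0 0; 0.5 0.3 0 0 0 0 0; 0.5 0.3 0 0 0 0 0; 0.5 0.3 0 0 0 0 0; 0.5 0.3 0 0 0 0 0' | tail -3
python3 -m inch '0.5 0.3 0 0 0 0 0; 0.5 0.3 0 0 0 0 0; 0.5 0.3 0 0 0 0 0; 0.5 0.3 0 0 0 0 0; 0.5 0.3 0 0 0 0 0; 0.5 0.2 0 0 0 0 0; 0.5 0 0 0 0 0 0' | tail -3
python3 - <<'E'
from h import *
tcp();a=camera("top");cv2.imwrite("pics/t2.png",a["img"])
E
```

```text
force: [-0.0, 0.9, 0.2]
grip_width: 0.0708
grip_force: 0.8
force: [0.5, -0.2, 0.0]
grip_width: 0.0704
grip_force: 0.0
tcp rail mm [-184.  -333.3] z 16.5 rpy deg [ 1.7999e+02 -4.0000e-02  3.4800e+00] yaw-rail 0.0 F [ 0.5 -0.2  0. ] w 0.07036138963208718 t 4.725
```

View pics/t2.png

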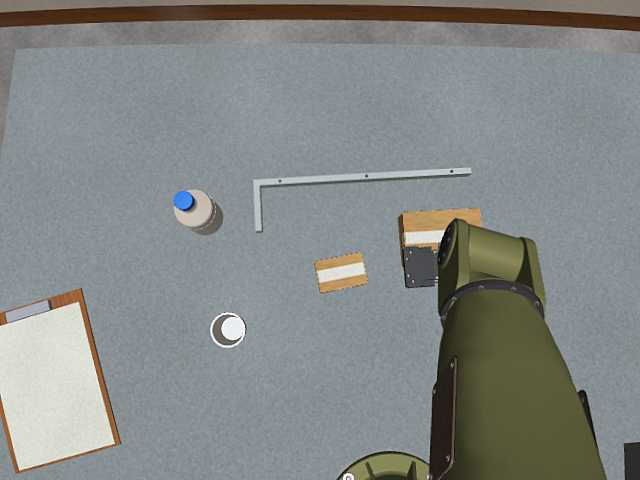

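The carton is now square to the rail, with its far edge running from (400,213) to (481,209). The small carton is untouched, so I'll keep pushing to the long rail.

```bash
python3 -m inch '0.5 0.3 0 0 0 0 0; 0.5 0.3 0 0 0 0 0; 0.5 0.3 0 0 0 0 0; 0.5 0.3 0 0 0 0 0; 0.5 0.3 0 0 0 0 0; 0.5 0.3 0 0 0 0 0; 0.5 0.3 0 0 0 0 0; 0.5 0.1 0 0 0 0 0; 0.5 0.05 0 0 0 0 0; 0.5 0.05 0 0 0 0 0' | tail -3
python3 -c "from h import *;tcp()"
python3 -m inch '0.5 0.05 0 0 0 0 0; 0.5 0.05 0 0 0 0 0; 0.5 0.05 0 0 0 0 0' | tail -3
python3 -c "from h import *;tcp()"
```

```text
force: [-3.0, -1.3, 0.3]
grip_width: 0.0701
grip_force: 1.2
tcp rail mm [-115.6 -333.2] z 16.4 rpy deg [-1.80e+02  1.00e-02  3.47e+00] yaw-rail -0.01 F [-3.  -1.3  0.3] w 0.0701276520101102 t 6.025
force: [-2.3, -0.6, -0.8]
grip_width: 0.0704
grip_force: 1.0
tcp rail mm [-111.  -333.2] z 16.4 rpy deg [-180.      0.      3.47] yaw-rail -0.0 F [-2.3 -0.6 -0.8] w 0.07038102947754407 t 6.4
```

```bash
python3 -m inch '0.5 0.05 0 0 0 0 0; 0.5 0.05 0 0 0 0 0' | tail -3
python3 -m inch '0.5 0.05 0 0 0 0 0; 0.5 0.05 0 0 0 0 0' | tail -3
python3 -c "from h import *;tcp()"
```

```text
force: [-2.0, 0.0, -1.0]
grip_width: 0.0706
grip_force: 0.9
force: [-33.5, -3.6, 22.9]
grip_width: 0.0704
grip_force: 16.9
tcp rail mm [-107.7 -333.3] z 16.4 rpy deg [-179.96    0.4     3.49] yaw-rail 0.02 F [-33.5  -3.6  22.9] w 0.07042979961967706 t 6.9
```

```bash
python3 -m inch '0.5 -0.3 0 0 0 0 0; 0.5 -0.3 0 -0.2 0 0 0; 0.5 0 0 -1 0 0 0; 0.5 0 0 -1 0 0 0; 0.5 0 0 -1 0 0 0; 0.5 0.5 0.9 0 0 0 0; 0.5 0.5 0.9 0 0 0 0; 0.5 0.5 0.9 0 0 0 0; 0.5 0.5 0.9 0 0 0 0; 0.5 0.4 0.9 0 0 0 0' | tail -3
python3 -m inch '0.2 0 0 0 0 0 -0.9; 0.2 0 0 0 0 0 -0.9; 0.2 0 0 0 0 0 -0.9; 0.2 0 0 0 0 0 -0.9; 0.2 0 0 0 0 0 -0.9; 0.2 0 0 0 0 0 -0.9; 0.2 0 0 0 0 0 -0.9; 0.2 0 0 0 0 0 -0.9; 0.2 0 0 0 0 0 -0.9; 0.2 0 0 0 0 0 -0.9' | tail -3
python3 - <<'E'
from h import *
tcp();a=camera("top");cv2.imwrite("pics/t3.png",a["img"]);np.save("t3.npy",a,allow_pickle=True)
P=cloud(a);m=big(P,0,.048,.06,(380,150,520,260));q=(P[m][:,:2]-C)@R.T*1000
print(q.min(0),q.max(0),len(q));print(rect(P,m))
E
```

```text
force: [0.2, 0.7, 0.0]
grip_width: 0.0703
grip_force: 0.0
force: [-0.0, -1.2, -0.2]
grip_width: 0.0564
grip_force: 0.0
tcp rail mm [ -51.  -468.2] z 113.0 rpy deg [1.7995e+02 2.0000e-02 9.3770e+01] yaw-rail 90.3 F [-0.  -1.2 -0.2] w 0.05637992863770353 t 9.4
[ -99.42167802 -418.82889489] [   2.31114185 -266.38126275] 4015
(array([601.2, -96.1]), array([101.4, 152.4]), 3.94, [[545.0, -24.0], [556.0, -176.0], [657.0, -169.0], [647.0, -17.0]])
```

View pics/t3.png

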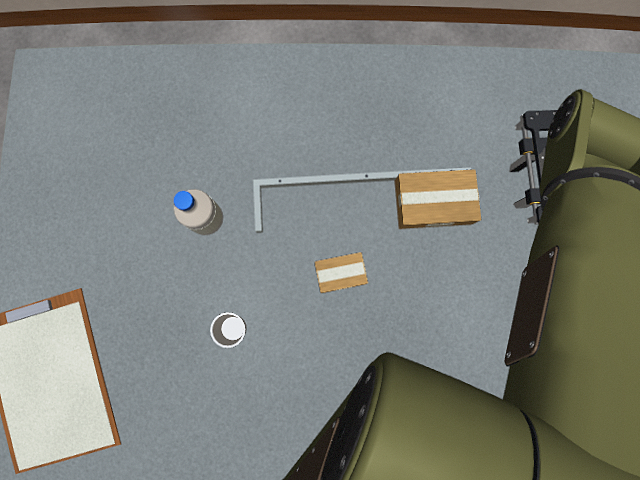

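The carton lies along the long rail, its end at about (481,195). The rest of the scene is unchanged. Next I'll lower the hand behind that end and push along the rail.

```bash
python3 -m inch '0.2 0 -0.1 1 0 0 0.03; 0.2 0 0 1 0 0 0; 0.2 0 0 1 0 0 0; 0.2 0 0 0.25 0 0 0; 0.2 0.4 0 0 0 0 0; 0.2 0.4 0 0 0 0 0; 0.2 0.4 0 0 0 0 0; 0.2 0.4 0 0 0 0 0; 0.2 0.4 0 0 0 0 0; 0.2 0.4 0 0 0 0 0' | tail -3
python3 -c "from h import *;tcp()"
python3 -m inch '0.2 0.4 0 0 0 0 0; 0.2 0.4 0 0 0 0 0; 0.2 0.4 0 0 0 0 0; 0.2 0.4 0 0 0 0 0; 0.2 0.4 0 0 0 0 0; 0.2 0.4 0 0 0 0 0; 0.2 0.4 0 0 0 0 0; 0.2 0.4 0 0 0 0 0; 0.2 0.4 0 0 0 0 0; 0.2 0.4 0 0 0 0 0' | tail -3
python3 - <<'E'
from h import *
tcp();a=camera("top");cv2.imwrite("pics/t4.png",a["img"])
E
```

```text
force: [-0.3, -4.2, 3.1]
grip_width: 0.0566
grip_force: 2.1
tcp rail mm [ -53.6 -395.7] z 15.2 rpy deg [1.7999e+02 2.0000e-02 9.3170e+01] yaw-rail 89.69 F [-0.3 -4.2  3.1] w 0.056570575793522246 t 10.7
force: [-1.5, -4.0, 2.6]
grip_width: 0.0565
grip_force: 2.2
tcp rail mm [ -53.  -275.4] z 14.9 rpy deg [-180.     -0.     93.17] yaw-rail 89.69 F [-1.5 -4.   2.6] w 0.056544610840580795 t 11.95
```

View pics/t4.png

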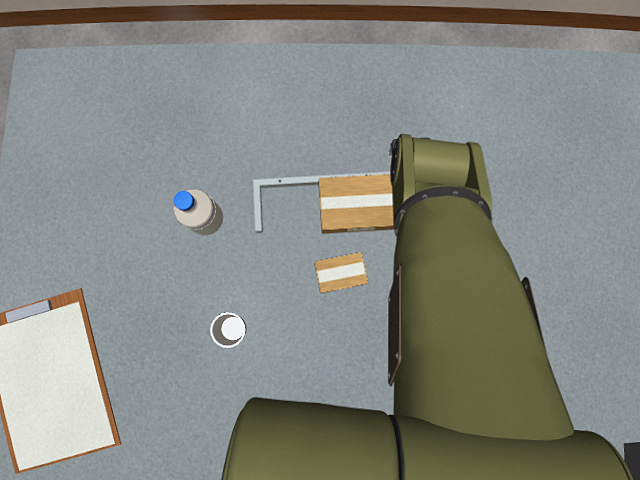

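The carton is sliding along the rail, its front end now at about x = 320 px, and it clears the small carton at (341,272).

```bash
python3 -m inch '0.2 0.4 0 0 0 0 0; 0.2 0.4 0 0 0 0 0; 0.2 0.4 0 0 0 0 0; 0.2 0.4 0 0 0 0 0; 0.2 0.4 0 0 0 0 0; 0.2 0.4 0 0 0 0 0; 0.2 0.4 0 0 0 0 0; 0.2 0.4 0 0 0 0 0; 0.2 0.2 0 0 0 0 0; 0.2 0.1 0 0 0 0 0' | tail -3
python3 -c "from h import *;tcp()"
python3 -m inch '0.2 0.1 0 0 0 0 0; 0.2 0.05 0 0 0 0 0; 0.2 0.05 0 0 0 0 0' | tail -3
python3 -c "from h import *;tcp()"
```

```text
force: [-0.7, -3.1, 0.1]
grip_width: 0.0564
grip_force: 1.4
tcp rail mm [ -52.4 -170.9] z 14.9 rpy deg [-180.      0.     93.19] yaw-rail 89.71 F [-0.7 -3.1  0.1] w 0.056446024601855355 t 13.25
force: [-2.6, -3.8, -0.3]
grip_width: 0.0565
grip_force: 1.6
tcp rail mm [ -52.5 -165.3] z 14.9 rpy deg [-179.99    0.     93.16] yaw-rail 89.68 F [-2.6 -3.8 -0.3] w 0.05649178481022239 t 13.625
```

```bash
for i in 1; do :; done
python3 -m inch '0.2 0.05 0 0 0 0 0; 0.2 0.05 0 0 0 0 0; 0.2 0.05 0 0 0 0 0' | grep force:
python3 -c "from h import *;tcp()"
python3 -m inch '0.2 0.03 0 0 0 0 0; 0.2 0.03 0 0 0 0 0' | grep force:
python3 -c "from h import *;tcp()"
```

```text
force: [-1.3, -2.5, -0.9]
grip_force: 1.4
tcp rail mm [ -52.3 -160.6] z 14.9 rpy deg [179.99  -0.    93.17] yaw-rail 89.69 F [-1.3 -2.5 -0.9] w 0.05644597166063253 t 14.0
force: [-2.3, -17.1, -0.1]
grip_force: 8.4
tcp rail mm [ -52.4 -160.2] z 15.0 rpy deg [-1.7999e+02  1.2000e-01  9.3200e+01] yaw-rail 89.73 F [ -2.3 -17.1  -0.1] w 0.056032435400192704 t 14.25
```

```bash
python3 -m inch '0.2 -0.3 0 0 0 0 0; 0.2 -0.5 0 0 0 0 0; 0.2 -0.5 0 -0.5 0 0 0; 0.2 -1 0 -1 0 0 0; 0.2 -1 0 -1 0 0 0; 0.2 -1 0 -1 0 0 0; 0.2 -1 0 0 0 0 0; 0.2 -1 0 0 0 0 0; 0.2 0 0 0 0 0 0' | grep force:
python3 - <<'E'
from h import *
tcp();a=camera("top");b=camera("side");np.save("t5.npy",a,allow_pickle=True)
cv2.imwrite("pics/t5.png",cv2.resize(a["img"][150:310,230:430],None,fx=4,fy=3.7,interpolation=cv2.INTER_CUBIC))
cv2.imwrite("pics/s5.png",cv2.resize(b["img"][130:330,190:400],None,fx=3,fy=3))
P=cloud(a);m=big(P,0,.048,.06,(240,150,420,245));q=(P[m][:,:2]-C)@R.T*1000
print(np.percentile(q,[.5,99.5],axis=0),rect(P,m))
m=big(P,0,.035,.055,(305,240,380,300));print(rect(P,m)[:3])
E
```

```text
force: [-0.3, -0.0, -0.8]
grip_force: 0.0
tcp rail mm [ -53.5 -350.2] z 121.0 rpy deg [1.7993e+02 2.0000e-02 9.3010e+01] yaw-rail 89.54 F [-0.3 -0.  -0.8] w 0.05659625275228493 t 15.375
[[-9.73367168e+01 -1.47852511e+02]
 [ 9.76692133e-02 -1.39301972e-01]] (array([585.4, 172.2]), array([ 99.9, 150.2]), 2.77, [[532.0, 245.0], [539.0, 95.0], [639.0, 100.0], [632.0, 250.0]])
(array([460.4,  93.5]), array([60. , 90.8]), 11.01)
```

View pics/t5.png

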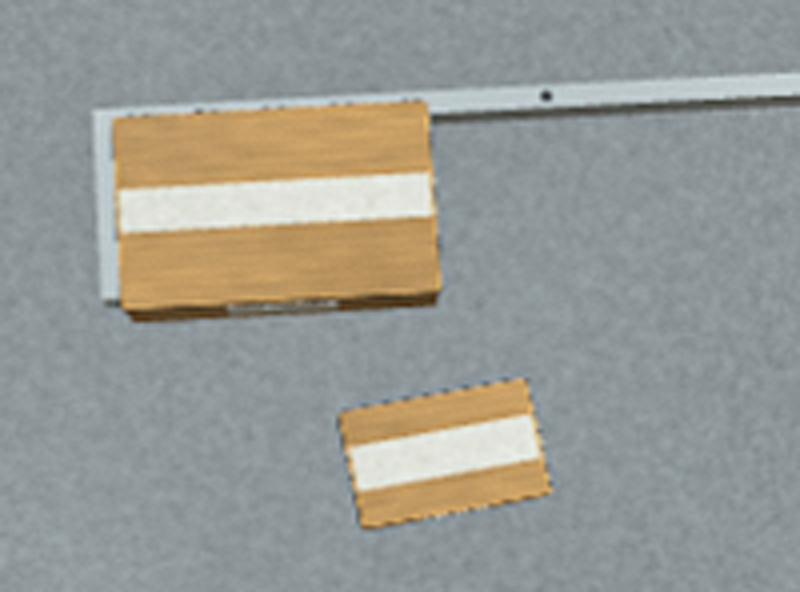

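View pics/s5.png

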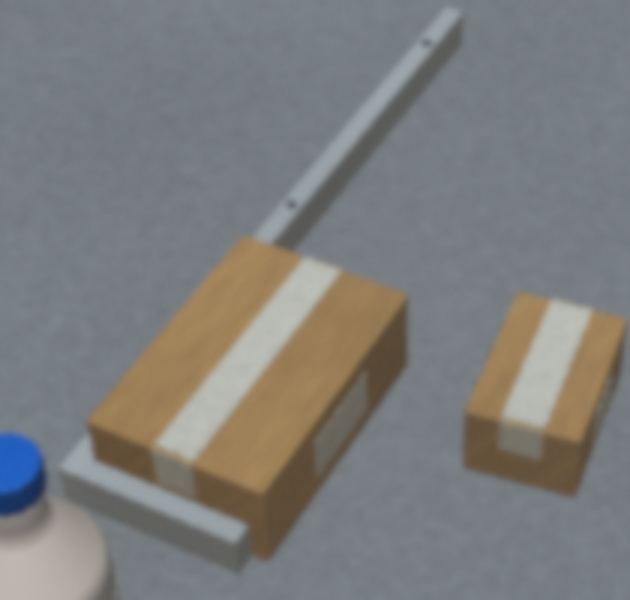

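It looks snug in the corner: the carton's edges meet both bars in each view and the small carton hasn't moved. To be sure the long side is flush, I'll give it one gentle push from the robot's side.

```bash
python3 -m inch '0.2 0 0 0 0 0 0.9; 0.2 0 0 0 0 0 0.9; 0.2 0 0 0 0 0 0.9; 0.2 0 0 0 0 0 0.9; 0.2 0 0 0 0 0 0.9; 0.2 0 0 0 0 0 0.9; 0.2 0 0 0 0 0 0.9; 0.2 0 0 0 0 0 0.9; 0.2 0 0 0 0 0 0.9; 0.2 0 0 0 0 0 0.9' | grep force:
python3 -m inch '0.2 -0.3 -0.95 0 0 0 0; 0.2 -0.3 -0.95 0 0 0 0; 0.2 -0.3 -0.95 0 0 0 0; 0.2 -0.3 -0.95 0 0 0 0; 0.2 -0.3 -0.95 0 0 0 0; 0.2 -0.3 -0.95 0 0 0 0; 0.2 -0.3 -0.95 0 0 0 0; 0.2 -0.3 -0.95 0 0 0 0; 0.2 0 -0.95 0 0 0 0; 0.2 0 -0.6 0 0 0 0' | grep force:
python3 -m inch '0.2 0 0 0 0 0 0' | grep force:
python3 -c "from h import *;tcp()"
```

```text
force: [0.2, 0.2, 1.7]
grip_force: 0.0
force: [-1.1, -0.9, 0.0]
grip_force: 0.0
force: [0.0, -0.3, 0.8]
grip_force: 0.0
tcp rail mm [-124.1  -72. ] z 120.1 rpy deg [-1.80e+02 -1.00e-02  3.29e+00] yaw-rail -0.19 F [ 0.  -0.3  0.8] w 0.05676788690637677 t 18.1
```

```bash
python3 -m inch '0.2 0 0 1 0 0 -0.02; 0.2 0 0 1 0 0 0; 0.2 0 0 1 0 0 0; 0.2 0 0 0.5 0 0 0; 0.2 0.2 0 0 0 0 0; 0.2 0.2 0 0 0 0 0; 0.2 0 0 0 0 0 0' | grep force:
python3 -c "from h import *;tcp()"
python3 -m inch '0.2 0.05 0 0 0 0 0; 0.2 0.03 0 0 0 0 0; 0.2 0 0 0 0 0 0' | grep force:
python3 -c "from h import *;tcp()"
```

```text
force: [-0.7, -0.3, -0.1]
grip_force: 0.0
tcp rail mm [-110.9  -73.1] z 15.9 rpy deg [-1.7998e+02 -1.0000e-01  3.3600e+00] yaw-rail -0.11 F [-0.7 -0.3 -0.1] w 0.05649896194528892 t 18.975
force: [-0.2, 0.4, 0.4]
grip_force: 0.0
tcp rail mm [-109.5  -73. ] z 15.0 rpy deg [-1.80e+02 -1.00e-02  3.38e+00] yaw-rail -0.1 F [-0.2  0.4  0.4] w 0.05642204111761797 t 19.35
```

```bash
python3 -m inch '0.2 0.03 0 0 0 0 -0.01; 0.2 0.03 0 0 0 0 0; 0.2 0 0 0 0 0 0' | grep force:
python3 -c "from h import *;tcp()"
python3 -m inch '0.2 0.02 0 0 0 0 0; 0.2 0 0 0 0 0 0' | grep force:
python3 -c "from h import *;tcp()"
```

```text
force: [-3.3, 0.1, 3.5]
grip_force: 1.7
tcp rail mm [-108.   -73.1] z 14.9 rpy deg [1.7999e+02 4.0000e-02 3.4800e+00] yaw-rail 0.0 F [-3.3  0.1  3.5] w 0.05617055533890235 t 19.725
force: [-8.7, -1.5, 6.6]
grip_force: 4.4
tcp rail mm [-108.   -73.1] z 14.9 rpy deg [1.7999e+02 1.2000e-01 3.4900e+00] yaw-rail 0.01 F [-8.7 -1.5  6.6] w 0.05655036915389668 t 19.975
```

```bash
python3 -m inch '0.2 0.02 0 0 0 0 0; 0.2 0 0 0 0 0 0' | grep force:
python3 -c "from h import *;tcp()"
python3 -m inch '0.2 -0.1 0 0 0 0 0; 0.2 -0.3 0 0 0 0 0; 0.2 -0.1 0 0 0 0 0; 0.2 0 0 -0.5 0 0 0; 0.2 0 0 -1 0 0 0; 0.2 0 0 -1 0 0 0; 0.2 0 0 -1 0 0 0; 0.2 0 0 -1 0 0 0' | grep force:
python3 -m inch '0.2 0 1 0 0 0 0; 0.2 0 1 0 0 0 0; 0.2 0 1 0 0 0 0; 0.2 0 1 0 0 0 0; 0.2 0 1 0 0 0 0; 0.2 0 1 0 0 0 0; 0.2 0 1 0 0 0 0; 0.2 0 1 0 0 0 0; 0.2 0 1 0 0 0 0; 0.2 0 0 0 0 0 0' | grep force:
python3 - <<'E'
from h import *
tcp();a=camera("top");b=camera("side")
cv2.imwrite("pics/t6.png",cv2.resize(a["img"][150:350,150:430],None,fx=2.8,fy=2.8,interpolation=cv2.INTER_CUBIC))
P=cloud(a);m=big(P,0,.048,.06,(240,150,420,245));q=(P[m][:,:2]-C)@R.T*1000
print(np.percentile(q,[.5,99.5],axis=0),rect(P,m))
for n,bb,lo,hi in [("small",(305,240,380,300),.035,.055),("cup",(200,305,255,355),.04,.08),("bottle",(160,180,225,240),.05,.2)]:print(n,rect(P,big(P,0,lo,hi,bb))[:3])
E
```

```text
force: [-13.9, -1.0, 10.8]
grip_force: 7.0
tcp rail mm [-108.   -73.1] z 14.9 rpy deg [179.98   0.2    3.49] yaw-rail 0.02 F [-13.9  -1.   10.8] w 0.05633736510557878 t 20.225
force: [-0.4, 0.1, 0.5]
grip_force: 0.0
force: [0.7, -0.0, -0.1]
grip_force: 0.0
tcp rail mm [-121.5 -344.6] z 150.9 rpy deg [ 1.7998e+02 -6.0000e-02  3.3400e+00] yaw-rail -0.14 F [ 0.7 -0.  -0.1] w 0.056681001766225446 t 22.475
[[-9.72739417e+01 -1.47833708e+02]
 [-5.62128420e-02 -1.18968187e-01]] (array([585.6, 172.3]), array([ 99.4, 150.6]), 3.26, [[532.0, 245.0], [540.0, 94.0], [640.0, 100.0], [631.0, 250.0]])
small (array([460.5,  93.5]), array([60.1, 90.9]), 11.1)
cup (array([349.4, 311.2]), array([63.2, 37.7]), 23.37)
bottle (array([566.8, 354.9]), array([62.6, 69.1]), 51.05)
```

View pics/t6.png

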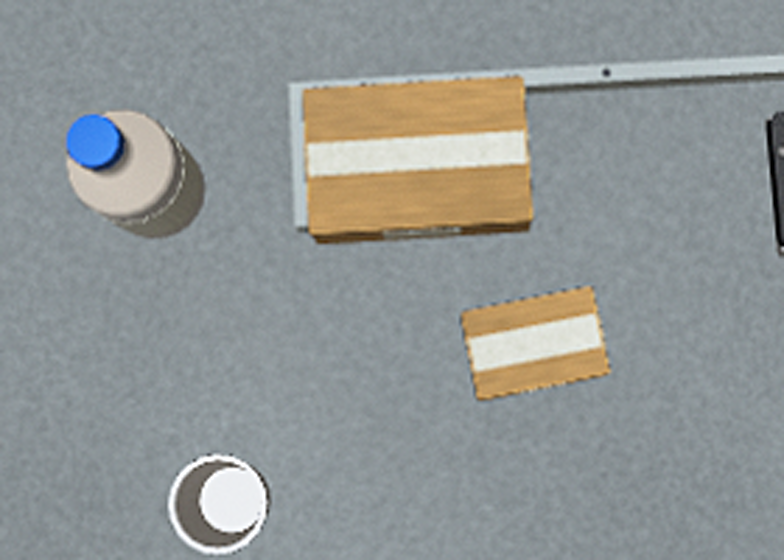

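The carton sits in the corner against both bars, around (415,160). The small carton, bottle and cup are where they were, and the hand is clear at the right edge.

```bash
python3 -c "
from station import ticket
print(ticket.hand_in())"
```

```text
the job is handed in; nothing more can be done
None
```

I pushed the larger carton into the rail corner, flush along the long rail and snug against the end stop; the small carton, bottle and cup were left where they stood, the hand is clear, and the job is handed in at about 22.5 s.

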